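# Load the vial spinner and hold its lid at the half-turn

### The job

Bubbles have to be spun out of two small resin vials. Take the two amber vials one at a time from the metal block and drop them upright and fully down into two opposite pockets of the spinner's rotor, so that it is balanced, then set the bayonet lid on the spinner with its ears down through the two gaps of the collar. Turn the lid clockwise (seen from above) against its spring to the half-turn, half-way to the click, which is the short-spin position (single-bar marks on the collar); never on into the click, and keep holding the lid there: the job finishes with the gripper still holding the lid at the half-turn, because the spring throws it back if it is let go. Leave the other things on the bench alone.

Things in the scene. Friction and masses are not known exactly. Their poses are not given: they have to be found in the camera images.
- vial_1_mid (a point): First of two identical capped vials, 16.4 mm in diameter, 56 mm tall (amber glass, white ribbed cap on the upper 19 mm), about 22 g, foot bevelled. The point is its centre, 28 mm above its foot; z runs up its axis. It stands upright in the metal block with its foot 8 mm, its top 64 mm above the bench.
- vial_2_mid (a point): The second vial, same in every way.
- vial_block: Fixed aluminium block 100 (x) by 66 (y) by 30 mm high with six holes 18 mm wide and 22 mm deep, at x = -32, 0, 32 mm and y = -17, 17 mm. Origin at the centre of its underside. The vials stand at two opposite corners; the other holes are empty. It stands left or right of the spinner, the lid on the other side.
- spinner: Fixed bench spinner. White plinth 175 by 154 mm, 28 mm high (x from -100 to 75 mm), with a small black knob (top 39 mm above the bench) and a rocker switch on its front apron (-x); on it a round white bowl of 137 mm diameter, top 70 mm above the bench. Origin on the bench under the rotor's axis. The bowl, 96 mm wide inside, holds the rotor.
- collar (a point): Centre of the bayonet seat, 58 mm above the bench, on the rotor's axis; z up; x (both ways) points through the middle of the two gaps. Collar wall: 124 mm inside diameter. Two lips, 106 mm inside diameter, underside 7.5 mm and top 12 mm above the seat, leave two opposite gaps (13 degrees either side of x) through which the lid's ears drop to the seat.
- half_mark (a point): Single raised bar on the lip, 36 degrees clockwise (from above) of one gap's middle, at 60 mm radius; there is another opposite. It marks the half-turn: the ear's middle comes under it. Double bars at 69 degrees mark the click.
- rotor (a joint): Angle of the black rotor in the bowl (rad), counter-clockwise positive; it turns with slight friction (0.02 N m). It carries four upright round pockets on a circle of 24.5 mm radius, 0 to 3 counter-clockwise at 90 degrees: 0 is opposite 2, 1 opposite 3. Which pair is used does not matter.
- pocket_0 (a point): Pocket 0: about 17.5 mm wide inside, flared to 21 mm at the mouth, 27 mm deep, 26 mm wide outside at the mouth, which is 64 mm above the bench. The point is where the centre of a vial standing fully down lies: 65 mm above the bench, on the pocket's axis. The seated vial's top is 93 mm above the bench, 29 mm over the mouth.
- pocket_1 (a point): Pocket 1, as pocket 0.
- pocket_2 (a point): Pocket 2, as pocket 0.
- pocket_3 (a point): Pocket 3, as pocket 0.
- lid_grip (a point): Centre of the upright grip bar on the loose grey lid: 62 mm long (x), 16 mm thick (y), 30 mm high, with 15 mm of bar above and below the point, rising from the dome's flat top of 87 mm diameter. The point lies on the lid's axis, 58 mm above the lid's underside. x runs along the bar and through both ears; either way round fits.
- lid_rim (a point): Centre of the lid's underside (about 120 g, right way up on the bench). Rim 99 mm in diameter, 5 mm thick, with two opposite ears on the x axis, 15 mm wide, bevelled below, reaching 58.5 mm from the axis, marked by white ridges; hollow dome of 90 mm diameter, 39 mm clear inside. Home, the underside lies on the seat; the radial play is about 3.5 mm.
- switch_ring (a joint): Sprung ring in the seat (rad), 0 at rest, growing clockwise from above. From the middle of the gaps the lid turns 5.5 degrees free, then its ears push the ring round with it against the spring: 0.12 N m at 0, 0.22 at the half-turn, 0.54; let go, it turns the lid back. From about 0.70 the ears meet spring plungers; at about 1.1 the lid clicks locked.

How it is judged:
On the way, in this order (a step that is already met when the one before it is completed fails the run):
1. one vial stands fully down in a rotor pocket, let go ((((distance between vial_1_mid and pocket_0 below 0.006 m and angle between vial_1_mid's own z axis and vertical below 0.2 rad) and contact force between the fingers and vial_1 below 0.2 N) or ((distance between vial_1_mid and pocket_1 below 0.006 m and angle between vial_1_mid's own z axis and vertical below 0.2 rad) and contact force between the fingers and vial_1 below 0.2 N) or ((distance between vial_1_mid and pocket_2 below 0.006 m and angle between vial_1_mid's own z axis and vertical below 0.2 rad) and contact force between the fingers and vial_1 below 0.2 N) or ((distance between vial_1_mid and pocket_3 below 0.006 m and angle between vial_1_mid's own z axis and vertical below 0.2 rad) and contact force between the fingers and vial_1 below 0.2 N) or ((distance between vial_2_mid and pocket_0 below 0.006 m and angle between vial_2_mid's own z axis and vertical below 0.2 rad) and contact force between the fingers and vial_2 below 0.2 N) or ((distance between vial_2_mid and pocket_1 below 0.006 m and angle between vial_2_mid's own z axis and vertical below 0.2 rad) and contact force between the fingers and vial_2 below 0.2 N) or ((distance between vial_2_mid and pocket_2 below 0.006 m and angle between vial_2_mid's own z axis and vertical below 0.2 rad) and contact force between the fingers and vial_2 below 0.2 N) or ((distance between vial_2_mid and pocket_3 below 0.006 m and angle between vial_2_mid's own z axis and vertical below 0.2 rad) and contact force between the fingers and vial_2 below 0.2 N))), for 0.2 s.
2. both vials stand fully down in opposite pockets ((((distance between vial_1_mid and pocket_0 below 0.006 m and angle between vial_1_mid's own z axis and vertical below 0.2 rad) and (distance between vial_2_mid and pocket_2 below 0.006 m and angle between vial_2_mid's own z axis and vertical below 0.2 rad)) or ((distance between vial_1_mid and pocket_1 below 0.006 m and angle between vial_1_mid's own z axis and vertical below 0.2 rad) and (distance between vial_2_mid and pocket_3 below 0.006 m and angle between vial_2_mid's own z axis and vertical below 0.2 rad)) or ((distance between vial_1_mid and pocket_2 below 0.006 m and angle between vial_1_mid's own z axis and vertical below 0.2 rad) and (distance between vial_2_mid and pocket_0 below 0.006 m and angle between vial_2_mid's own z axis and vertical below 0.2 rad)) or ((distance between vial_1_mid and pocket_3 below 0.006 m and angle between vial_1_mid's own z axis and vertical below 0.2 rad) and (distance between vial_2_mid and pocket_1 below 0.006 m and angle between vial_2_mid's own z axis and vertical below 0.2 rad))) and contact force between the fingers and vial_1 below 0.2 N and contact force between the fingers and vial_2 below 0.2 N), for 0.2 s.
3. the lid lies home on the seat, its ears down through the gaps, not yet turned against the spring (z of lid_rim in the frame of collar below 0.003 m and horizontal distance between lid_grip and collar below 0.005 m and angle between lid_grip's own z axis and vertical below 0.06 rad and angle between the x axis of lid_grip and the x axis of collar, either way round below 0.24 rad and value of joint switch_ring below 0.2 rad), for 0.1 s.
At the end, for the whole second after the job is handed in: The gripper still holds the lid (at least 2 N of contact) with the switch ring steady at the half-turn, 0.54 +- 0.15 rad, the lid lying level on the seat (within 3 mm in height, 5 mm off-centre), and both vials fully down (within 6 mm) and upright in opposite pockets (value of joint switch_ring between 0.39 and 0.69 rad and velocity of joint switch_ring between -0.1 and 0.1 rad/s and z of lid_rim in the frame of collar below 0.003 m and horizontal distance between lid_grip and collar below 0.005 m and angle between lid_grip's own z axis and vertical below 0.06 rad and angle between the x axis of lid_grip and the x axis of collar, either way round between 0.42 and 0.85 rad and contact force between the fingers and lid above 2 N and (((distance between vial_1_mid and pocket_0 below 0.006 m and angle between vial_1_mid's own z axis and vertical below 0.2 rad) and (distance between vial_2_mid and pocket_2 below 0.006 m and angle between vial_2_mid's own z axis and vertical below 0.2 rad)) or ((distance between vial_1_mid and pocket_1 below 0.006 m and angle between vial_1_mid's own z axis and vertical below 0.2 rad) and (distance between vial_2_mid and pocket_3 below 0.006 m and angle between vial_2_mid's own z axis and vertical below 0.2 rad)) or ((distance between vial_1_mid and pocket_2 below 0.006 m and angle between vial_1_mid's own z axis and vertical below 0.2 rad) and (distance between vial_2_mid and pocket_0 below 0.006 m and angle between vial_2_mid's own z axis and vertical below 0.2 rad)) or ((distance between vial_1_mid and pocket_3 below 0.006 m and angle between vial_1_mid's own z axis and vertical below 0.2 rad) and (distance between vial_2_mid and pocket_1 below 0.006 m and angle between vial_2_mid's own z axis and vertical below 0.2 rad)))); the arm keeps its last pose, push and grip.
It fails at once if the lid was turned on into the click (ring past 1.05 rad) (value of joint switch_ring above 1.05 rad).
It fails at once if a vial was tipped over (angle between any of vial_1_mid, vial_2_mid's own z axis and vertical above 0.8 rad).
It fails at once if another thing on the bench was moved by more than 3 cm (distance of any of arch_cast, tub, gauge_ring from where it was at the start of the episode above 0.03 m).
It also fails if it takes over 72 s, if anything falls off the work surface, if the arm or the gripper's body presses on something with over 40 N, if the wrist force passes 120 N, or if a joint passes its speed limit or range.

### The arm

A 6-joint arm with a two-finger parallel gripper is mounted at the origin on a cart in front of the work surface, level with it; the furniture and walls round the work are solid. World frame = base frame: x ahead of the robot, y to its left, z up, the work surface at z = 0. Lengths are in m, angles in rad, forces in N, time in s.
With the tool pointing down it reaches from about 0.4 to 0.825 m from the base axis. Payload 7 kg.
Tool frame: the origin (TCP) lies at the very end of the fingers, on their centre line; the grasp point (between the pads) lies 19 mm behind it; z points along the fingers, y is the line along which they close (so a half turn about z gives the same grasp; the last joint's range is limited). The gripper opens to 88 mm and grips with 3 to 60 N. Pads are 19 mm wide; open, the fingers measure 130 mm over their backs; the gripper's body (78 mm by 193 mm) begins 47 mm behind the grasp point.
Start: joints at [1.633, 0.359, 0.012, 0, -1.224, -0.288], TCP at [0.151, 0.658, 0.227] pointing down, gripper open.
Joint ranges: [-3.07, 3.07], [-1.43, 2.12], [-1.02, 1.25], [-3.03, 1.67], [-3.05, -0], [-3.03, 3.03]. Speed limits (rad/s): [2.39, 2.39, 3.01, 3.14, 3.14, 3.14].

### API

Orientations are given as [roll, pitch, yaw] about the fixed x, y, z axes, in that order (R = Rz(yaw) Ry(pitch) Rx(roll)).
In Python, from station import arm gives the robot as it stands.
- The arm moves only by the tool step_arm, never from a script. Its argument "rows" is a list of rows, each a list of 5 numbers: the shift along the world's x, y, z in m, then the turn about the world's z in rad, then the finger opening in m, from 0 to 0.0876. In form: [[x, y, z, spin, gripper], ...]. A call has 1 to 20 rows; each row is the pose to reach, as a shift and turn from the pose commanded when the call began; what a row does not reach only later rows make up. A row lasts 1/10 s, in which the tool goes at most 50 mm and 8.59 degrees, less where a joint would pass 70% of its speed; a pose out of reach is approached as far as the arm can. A call with a gripper value outside its range is refused whole. The fingers move at their own pace and stop on an object; "newtons" is the grip in N (left out, the last holds). Time passes only in rows, so rows that repeat a pose let the fingers close. It gives the time, the measured TCP pose, the force, the opening and the grip force at its end, in the units of the state.
- arm.get_state(): the state, without advancing time (a new reading comes with each control period).
- arm.grab_frame(name): name is "side" or "top"; returns a dict with "color" (420x560x3 uint8, blue, green, red), "vfov" (degrees; the focal length in pixels is half the picture's height over the tangent of half this angle, whatever the lens; pixels are square), "cx", "cy" (the principal point, pixels), "rvec" (rotation vector, rad) and "tvec" (3), from world to camera coordinates, as OpenCV has them. Camera axes: x right, y down, z forward; pixel columns grow to the right and rows downward; lengths in m; the calibration is good to about 2 mm. A picture is of the moment at which its call begins. There is no depth.
- arm.job_done(): hands the job in; it is judged then, once.
The state is a dict: "t": time; "q": joint angles; "qd": joint speeds; "joint_efforts": joint torques, N m; "eef_pos": TCP position; "ee_rot": TCP orientation; "force": force on the tool from outside, world axes, zero at the start; "moment": the same for the moment, N m; "width": finger opening in m; "gripper_force": force on a finger pad.
Only numpy, scipy, OpenCV 4.12 (cv2) and the standard library are available. Lean on these libraries where they do the work, as an engineer would, in place of code of your own. Each camera call takes 0.05 s, during which the arm holds its last target. There are 200 camera calls.

## Working session

There is one attempt and no reset: what is moved stays moved. The work goes in short steps, Python scripts to look and compute and a tool call to move; the robot and the scene stay as the last step left them, time stands still between calls to the robot, and variables do not carry over. Pictures are saved under pics/ and viewed, at most 10 in all, crops included, and the job is handed in when it is done.

Besides the shell and the picture viewer there is one more tool, called after ">>>" by a JSON object that holds its "method" and its "body", one argument or row to a line. step_arm: Moves the arm, as the interface text tells. Its arguments: {"type":"object","properties":{"rows":{"type":"array"},"newtons":{"type":"number"}},"required":["rows"]}

```bash
mkdir -p pics; cat > h.py <<'E'
import numpy as np, cv2, pickle
from station import arm
def grab(n,f=None):
    d=arm.grab_frame(n)
    if f: cv2.imwrite('pics/'+f,d['color'])
    pickle.dump(d,open(n+'.pkl','wb')); return d
def K(d):
    h=d['color'].shape[0]; f=h/2/np.tan(np.radians(d['vfov'])/2)
    return np.array([[f,0,d['cx']],[0,f,d['cy']],[0,0,1.]])
def proj(d,P):
    return cv2.projectPoints(np.array(P,float).reshape(-1,1,3),np.array(d['rvec'],float),np.array(d['tvec'],float),K(d),None)[0].reshape(-1,2)
def back(d,uv,z):
    R=cv2.Rodrigues(np.array(d['rvec'],float))[0]; t=np.array(d['tvec'],float).ravel()
    c=-R.T@t; r=R.T@np.linalg.inv(K(d))@np.array([uv[0],uv[1],1.])
    return c+r*(z-c[2])/r[2]
E
python3 - <<'E'
from h import *
for n in('top','side'):
    d=grab(n,n+'0.png'); R=cv2.Rodrigues(np.array(d['rvec'],float))[0]
    print(n,{k:v for k,v in d.items() if k!='color'},-R.T@np.array(d['tvec']).ravel())
print(arm.get_state())
E
```

```text
top {'vfov': 44.168325783736435, 'cx': 282.98149196945053, 'cy': 201.6626448070751, 'rvec': array([ 2.2086628 , -2.14900227,  0.06280947]), 'tvec': array([0.01912659, 0.54566739, 1.30061231])} [0.45184691 0.01544674 1.33615376]
side {'vfov': 54.96779280840139, 'cx': 282.80192083070347, 'cy': 206.3699238236159, 'rvec': array([ 0.14514688, -2.61031149,  1.67903865]), 'tvec': array([0.52596281, 0.07676825, 0.8774579 ])} [0.45822455 0.81453216 0.42311964]
{'t': 0.1, 'q': array([ 1.63307382e+00,  3.59337749e-01,  1.11497104e-02, -2.99664754e-04,
       -1.22410361e+00, -2.88138802e-01]), 'qd': array([-9.50226012e-04, -1.45276016e-03,  1.64686109e-03, -2.39725365e-04,
       -1.28920914e-03,  2.68593206e-05]), 'joint_efforts': array([-1.35780218e-03, -5.84165025e+01,  2.93749130e+01,  7.01555684e+00,
        1.01764721e-02, -4.92874153e-05]), 'eef_pos': array([0.15106983, 0.65742755, 0.2257031 ]), 'ee_rot': array([ 3.14007892e+00, -1.54857372e-04, -2.25963223e-01]), 'force': array([-0.03069444, -1.00998013, -0.15024818]), 'moment': array([ 0.02832254, -0.02110959,  0.04047643]), 'gripper_force': 0.0, 'width': 0.087631171264492}
```

View pics/top0.png

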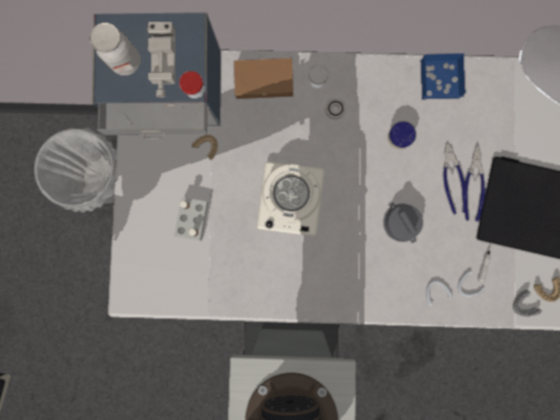

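View pics/side0.png

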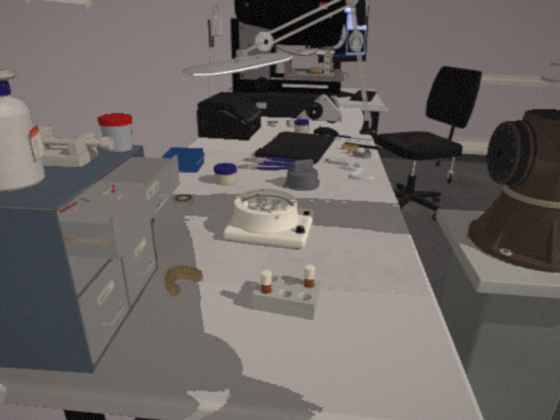

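The top view shows the block with vials at about (192,218), spinner bowl centre about (292,192), and lid about (403,223). The side view shows the vial caps at (266,275) and (309,269), bowl at (265,212), and lid at (301,178). I'll crop in for detail.

```bash
python3 - <<'E'
from h import *
d=pickle.load(open('top.pkl','rb'));s=pickle.load(open('side.pkl','rb'))
c=lambda d,x,y,w,h,k:cv2.resize(d['color'][y:y+h,x:x+w],None,fx=k,fy=k,interpolation=cv2.INTER_CUBIC)
a=np.hstack([c(d,252,156,76,84,5),c(d,172,180,42,84,5),c(d,382,180,40,84,5)])[:, :800]
b=np.hstack([c(s,222,185,95,60,4.2),c(s,245,260,85,60,4.2)])[:250,:800]
b=np.pad(b,((0,0),(0,800-b.shape[1]),(0,0))) if b.shape[1]<800 else b
a=np.pad(a,((0,0),(0,800-a.shape[1]),(0,0)))
o=np.vstack([a[:,:800],b[:180]]);print(o.shape)
cv2.imwrite('pics/c1.png',np.vstack([a,b])[:600])
print(proj(d,[[0,0,0],[.15,.66,.2],[.5,0,0]]))
for n,uv,z in [('bowl',(292,192),.07),('lid',(403,223),.0),('v1',(184,205),.064),('v2',(193,233),.064)]: print(n,back(d,uv,z))
E
```

```text
(600, 800, 3)
[[290.59290944 418.81070238]
 [-11.97033525 369.80875033]
 [295.77869751 219.91366679]]
bowl [0.56574023 0.01186777 0.07      ]
lid [ 0.49961161 -0.27596823  0.        ]
v1 [0.52694934 0.2775043  0.064     ]
v2 [0.45860929 0.25247316 0.064     ]
```

View pics/c1.png

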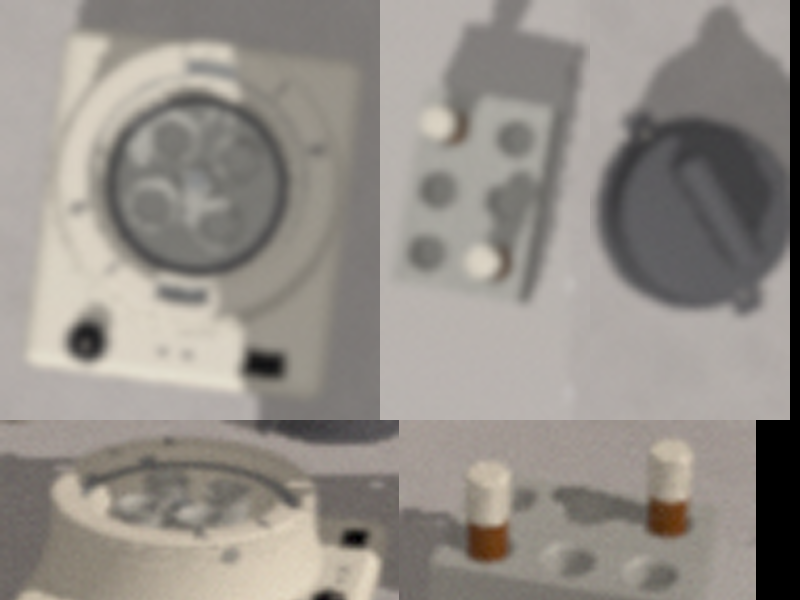

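The crops show the gap slots at front and back of the bowl, four pockets, two vials at opposite block corners and the lid's ear ridges. Next I fit positions using both cameras.

```bash
cat > fit.py <<'E'
from h import *
from scipy.optimize import least_squares as LS
d=pickle.load(open('top.pkl','rb'));s=pickle.load(open('side.pkl','rb'))
T=lambda x0,ox:(lambda u,v:((u-ox)/5+x0-.4,v/5-.4))
tA=T(252,0);tB=T(172,380);tC=T(382,590)
tA_=lambda u,v:(tA(u,v)[0],tA(u,v)[1]+156); tB_=lambda u,v:(tB(u,v)[0],tB(u,v)[1]+180); tC_=lambda u,v:(tC(u,v)[0],tC(u,v)[1]+180)
sA=lambda u,v:(222+u/4.2-.4,185+(v-420)/4.2-.4); sB=lambda u,v:(245+(u-399)/4.2-.4,260+(v-420)/4.2-.4)
def W(p,L):
    c,q=np.cos(p[2]),np.sin(p[2]); L=np.array(L,float)
    return np.c_[p[0]+c*L[:,0]-q*L[:,1],p[1]+q*L[:,0]+c*L[:,1],L[:,2]]
def fit(p0,obs):
    f=lambda p:np.concatenate([(proj(cam,W(p,[l]))-uv).ravel() for cam,l,uv in obs])
    r=LS(f,p0,loss='soft_l1'); print(np.round(r.x,4),'res px',np.round(r.fun.reshape(-1,2),1).tolist()); return r.x
# triangulate vial tops
def tri(ut,us):
    r=LS(lambda p:np.r_[(proj(d,[p])-ut).ravel(),(proj(s,[p])-us).ravel()],[.5,.2,.06]);print('tri',np.round(r.x,4),'res',np.round(r.fun,1));return r.x
va=tri(tB_(435,122),sB(489,472)); vb=tri(tB_(480,260),sB(670,451))
print('sep',np.hypot(*(va-vb)[:2]),'exp',2*np.hypot(.032,.017))
for sg in (1,-1):
  obs=[(d,(.032,sg*.017,.064),tB_(435,122)),(d,(-.032,-sg*.017,.064),tB_(480,260)),(s,(.032,sg*.017,.064),sB(489,472)),(s,(-.032,-sg*.017,.064),sB(670,451))]
  H=[(516,138),(438,190),(505,200),(427,250)]; Lh=[(.032,-sg*.017),(0,.017),(0,-.017),(-.032,sg*.017)]
  obs+=[(d,(*l,.03),tB_(*h)) for l,h in zip(Lh,H)]
  fit([.49,.265,0],obs)
print('spinner')
f,b=tA_(182,292),tA_(210,68)
F,B=back(d,f,.058),back(d,b,.058);print('gapmid',(F+B)/2,'yaw',np.arctan2(*(B-F)[1::-1]),np.hypot(*(B-F)[:2]))
P=np.array([back(d,tA_(*p),.064) for p in [(176,138),(240,160),(220,222),(150,205)]]);c=P.mean(0)
print('pockets',P,c,np.hypot(*(P-c)[:,:2].T),np.arctan2((P-c)[:,1],(P-c)[:,0]))
a=np.linspace(0,2*np.pi,200)
e=proj(s,np.c_[c[0]+.0685*np.cos(a),c[1]+.0685*np.sin(a),0*a+.07]);print('side bowl crop bounds',((e.min(0)-[221.6,184.6])*4.2),((e.max(0)-[221.6,184.6])*4.2))
E1,E2=back(d,tC_(640,125),.006),back(d,tC_(745,297),.006);print('lid',(E1+E2)/2,'yaw',np.arctan2(*(E1-E2)[1::-1]),np.hypot(*(E1-E2)[:2]))
print('lidtop', back(d,tC_(720,208),.073))
E
python3 fit.py
```

```text
tri [0.5292 0.2813 0.0629] res [ 0.   0.1 -0.  -0. ]
tri [0.4619 0.2565 0.0618] res [-0.  0. -0. -0.]
sep 0.07173685772487712 exp 0.07247068372797376
[ 0.4954  0.2688 -0.1372] res px [[-0.1, -0.0], [-0.1, 0.2], [-0.2, -0.6], [0.4, -1.2], [-0.3, -0.2], [-0.1, -0.3], [-0.3, -0.1], [-0.2, 0.2]]
[0.4962 0.2681 0.3098] res px [[7.9, -0.8], [-7.5, 0.3], [-0.0, -7.5], [0.5, 5.2], [-18.7, 0.6], [0.3, 2.3], [-0.2, -3.4], [18.8, -1.2]]
spinner
gapmid [0.56790368 0.01481706 0.058     ] yaw -0.09712170666584134 0.112348645894969
pockets [[ 0.58775166  0.02527001  0.064     ]
 [ 0.57767852 -0.0066076   0.064     ]
 [ 0.54673507  0.00245855  0.064     ]
 [ 0.55421123  0.03718266  0.064     ]] [0.56659412 0.0145759  0.064     ] [0.02370665 0.02390826 0.02326397 0.02577598] [ 0.46799919 -1.08871725 -2.59373033  2.07191181]
side bowl crop bounds [51.51646266 13.56653833] [316.29623017 119.87825489]
lid [ 0.50252019 -0.27225468  0.006     ] yaw 0.5627335708884587 0.1024569392009434
lidtop [ 0.50168658 -0.27115469  0.073     ]
```

>>> {"method": "step_arm", "body": {
  "rows": [
    [0.378, -0.376, -0.107, 0.726, 0.04],
    [0.378, -0.376, -0.107, 0.726, 0.04],
    [0.378, -0.376, -0.107, 0.726, 0.04],
    [0.378, -0.376, -0.107, 0.726, 0.04],
    [0.378, -0.376, -0.107, 0.726, 0.04],
    [0.378, -0.376, -0.107, 0.726, 0.04],
    [0.378, -0.376, -0.107, 0.726, 0.04],
    [0.378, -0.376, -0.107, 0.726, 0.04],
    [0.378, -0.376, -0.107, 0.726, 0.04],
    [0.378, -0.376, -0.107, 0.726, 0.04],
    [0.378, -0.376, -0.107, 0.726, 0.04],
    [0.378, -0.376, -0.107, 0.726, 0.04],
    [0.378, -0.376, -0.107, 0.726, 0.04],
    [0.378, -0.376, -0.107, 0.726, 0.04]
  ],
  "newtons": 15
}}

```text
t: 1.5
eef_pos: [0.5288, 0.2822, 0.1195]
ee_rot: [-3.142, 0.0, 0.5]
force: [0.2, -0.3, 0.1]
width: 0.0402
gripper_force: 0.0
```

>>> {"method": "step_arm", "body": {
  "rows": [
    [0.0005, -0.001, -0.04, 0, 0.04],
    [0.0005, -0.001, -0.07, 0, 0.04],
    [0.0005, -0.001, -0.078, 0, 0.04],
    [0.0005, -0.001, -0.078, 0, 0.04],
    [0.0005, -0.001, -0.078, 0, 0.01],
    [0.0005, -0.001, -0.078, 0, 0.01],
    [0.0005, -0.001, -0.078, 0, 0.01],
    [0.0005, -0.001, -0.078, 0, 0.01]
  ],
  "newtons": 15
}}

```text
t: 2.3
eef_pos: [0.5301, 0.2812, 0.0426]
ee_rot: [-3.141, -0.002, 0.5]
force: [-0.5, 0.1, 4.2]
width: 0.0145
gripper_force: 15.0
```

```bash
python3 - <<'E'
from h import *
d=grab('side');t=grab('top')
c=lambda d,x,y,w,h,k:cv2.resize(d['color'][y:y+h,x:x+w],None,fx=k,fy=k,interpolation=cv2.INTER_CUBIC)
cv2.imwrite('pics/g1.png',np.hstack([c(d,215,210,100,120,4),c(t,150,160,100,120,4)]))
st=arm.get_state();print(st['eef_pos'],st['width'],st['gripper_force'],st['force'])
E
```

```text
[0.53021972 0.28127393 0.04255328] 0.014811328612397952 15.0009414977103 [-0.82586793  0.5991669   4.74274912]
```

View pics/g1.png

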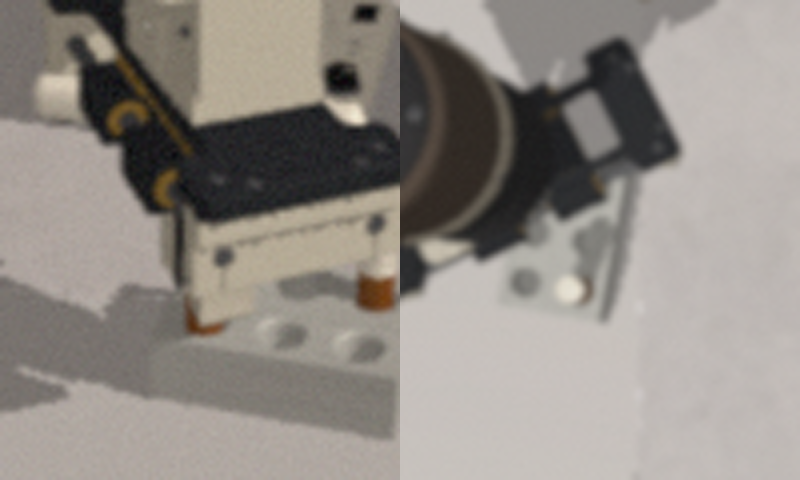

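>>> {"method": "step_arm", "body": {
  "rows": [
    [0, 0, 0.03, 0, 0.01],
    [0, 0, 0.07, 0, 0.01],
    [0, 0, 0.093, 0, 0.01],
    [0.008, -0.035, 0.093, 0, 0.01],
    [0.018, -0.078, 0.093, 0, 0.01],
    [0.028, -0.121, 0.093, 0, 0.01],
    [0.038, -0.165, 0.093, 0, 0.01],
    [0.048, -0.208, 0.093, 0, 0.01],
    [0.055, -0.24, 0.093, 0, 0.01],
    [0.058, -0.255, 0.093, 0, 0.01],
    [0.058, -0.255, 0.093, 0, 0.01],
    [0.058, -0.255, 0.093, 0, 0.01]
  ]
}}

```text
t: 3.6
eef_pos: [0.5875, 0.026, 0.1345]
ee_rot: [-3.141, 0.0, 0.499]
force: [-0.3, 0.7, 0.3]
width: 0.0147
gripper_force: 15.0
```

```bash
python3 - <<'E'
from h import *
d=grab('side')
c=lambda d,x,y,w,h,k:cv2.resize(d['color'][y:y+h,x:x+w],None,fx=k,fy=k,interpolation=cv2.INTER_CUBIC)
cv2.imwrite('pics/g2.png',c(d,210,150,110,100,5))
st=arm.get_state();p=st['eef_pos'];print(p,st['width'],st['gripper_force'],st['force'],st['ee_rot'])
f=lambda P:(proj(d,[P])-[209.6,149.6])[0]*5
print('foot exp',f(p-[0,0,.0345]),'cap bottom',f(p-[0,0,-.0025]),'tcp',f(p),'pocket mouth',f([.5885,.0264,.064]))
E
```

```text
[0.58754448 0.02646404 0.13453748] 0.014674189117191512 15.000002259839675 [-0.0444998   0.03640403 -0.77431881] [-3.14146598e+00 -4.53084894e-05  5.00385717e-01]
foot exp [227.10182662 193.45979693] cap bottom [226.47211072 111.27581393] tcp [226.51538159 116.92307782] pocket mouth [225.53294629 270.5339288 ]
```

View pics/g2.png

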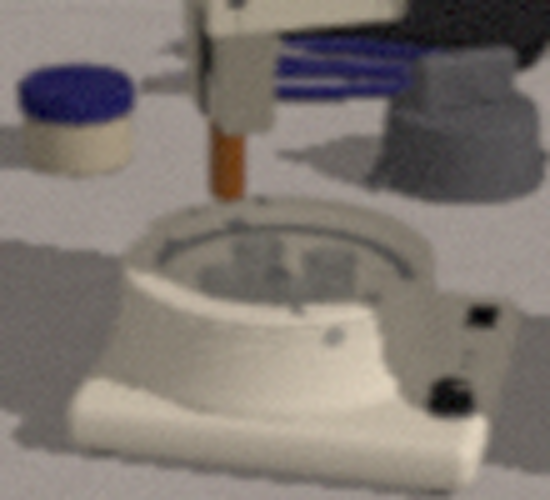

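Vial hangs upright at x≈228, foot at y≈197, matching expectation. I check the pocket projections against the tubes seen at about (257,250), (330,265), (220,280).

```bash
python3 - <<'E'
from h import *
d=pickle.load(open('side.pkl','rb'))
f=lambda P:(proj(d,[P])-[209.6,149.6])[0]*5
for P in [(.5885,.0264),(.5552,.0362),(.5455,.003),(.5787,-.0068)]: print(P,f((*P,.064)))
img=cv2.imread('pics/g2.png')
a=np.linspace(0,6.29,60)
big=cv2.resize(img[170:360,100:460],None,fx=2.2,fy=2.2,interpolation=cv2.INTER_CUBIC); o=cv2.convertScaleAbs(big,alpha=1.8,beta=-90); p=o.copy()
for P in [(.5885,.0264),(.5552,.0362),(.5455,.003),(.5787,-.0068)]:
    e=np.array([f((P[0]+.013*np.cos(t),P[1]+.013*np.sin(t),.064)) for t in a])
    cv2.polylines(p,[((e-[100,170])*2.2).astype(int)],True,(0,0,255),1)
o=o[:280];p=p[:280,:]
cv2.imwrite('pics/g3.png',np.vstack([o,p])[:600,:800])
E
```

```text
(0.5885, 0.0264) [225.53294629 270.5339288 ]
(0.5552, 0.0362) [298.99786675 284.46652281]
(0.5455, 0.003) [330.35376601 254.80847724]
(0.5787, -0.0068) [259.09475826 241.71967897]
```

View pics/g3.png

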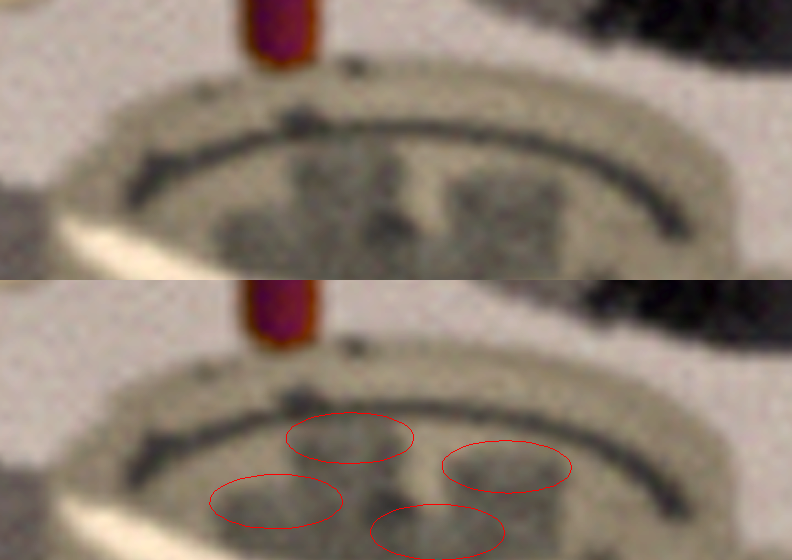

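>>> {"method": "step_arm", "body": {
  "rows": [
    [0.001, 0, -0.02, 0, 0.01],
    [0.001, 0, -0.03, 0, 0.01],
    [0.001, 0, -0.036, 0, 0.01],
    [0.001, 0, -0.042, 0, 0.01],
    [0.001, 0, -0.048, 0, 0.01],
    [0.001, 0, -0.048, 0, 0.01]
  ]
}}

```text
t: 4.25
eef_pos: [0.5883, 0.026, 0.0859]
ee_rot: [-3.141, 0.001, 0.5]
force: [0.1, -0.2, -0.7]
width: 0.015
gripper_force: 15.0
```

Foot is now 12 mm inside the pocket with no force; I continue down and release.

>>> {"method": "step_arm", "body": {
  "rows": [
    [0, 0, -0.006, 0, 0.01],
    [0, 0, -0.012, 0, 0.01],
    [0, 0, -0.013, 0, 0.01],
    [0, 0, -0.013, 0, 0.03],
    [0, 0, -0.013, 0, 0.03],
    [0, 0, -0.013, 0, 0.03],
    [0, 0, 0.03, 0, 0.03],
    [0, 0, 0.07, 0, 0.03]
  ]
}}

```text
t: 5.05
eef_pos: [0.588, 0.0255, 0.157]
ee_rot: [-3.141, 0.003, 0.5]
force: [1.5, 0.4, 0.9]
width: 0.0298
gripper_force: 0.0
```

```bash
python3 - <<'E'
from h import *
d=grab('side')
c=lambda d,x,y,w,h,k:cv2.resize(d['color'][y:y+h,x:x+w],None,fx=k,fy=k,interpolation=cv2.INTER_CUBIC)
im=c(d,210,150,110,100,5)
f=lambda P:(proj(d,[P])-[209.6,149.6])[0]*5
print(f([.5885,.0264,.093]),f([.5885,.0264,.064]),arm.get_state()['eef_pos'])
cv2.imwrite('pics/g4.png',im)
E
```

```text
[225.02800248 208.57535407] [225.53294629 270.5339288 ] [0.59206747 0.02605983 0.16518616]
```

View pics/g4.png

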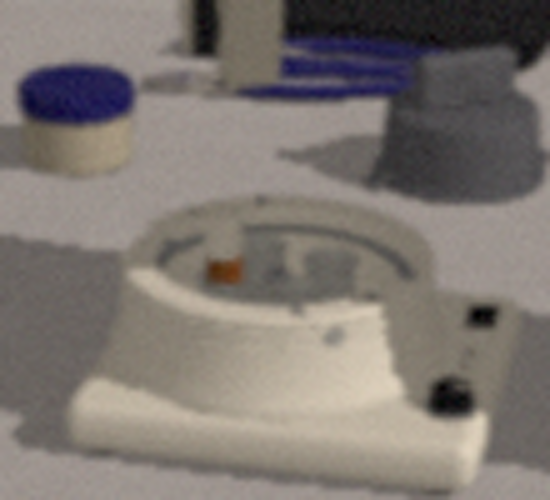

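Vial seated (cap top at (225,210), as predicted). Now to the second vial.

>>> {"method": "step_arm", "body": {
  "rows": [
    [-0.022, 0.04, 0, 0, 0.04],
    [-0.045, 0.08, 0, 0, 0.04],
    [-0.067, 0.12, 0, 0, 0.04],
    [-0.089, 0.16, 0, 0, 0.04],
    [-0.111, 0.2, 0, 0, 0.04],
    [-0.127, 0.231, -0.02, 0, 0.04],
    [-0.127, 0.231, -0.05, 0, 0.04],
    [-0.127, 0.231, -0.06, 0, 0.04],
    [-0.127, 0.231, -0.06, 0, 0.04]
  ]
}}

```text
t: 6.0
eef_pos: [0.4609, 0.2558, 0.0953]
ee_rot: [3.14, 0.003, 0.5]
force: [-0.2, -0.1, -0.1]
width: 0.0402
gripper_force: 0.0
```

>>> {"method": "step_arm", "body": {
  "rows": [
    [0.0005, 0.0005, -0.04, 0, 0.04],
    [0.0005, 0.0005, -0.053, 0, 0.04],
    [0.0005, 0.0005, -0.053, 0, 0.04],
    [0.0005, 0.0005, -0.053, 0, 0.01],
    [0.0005, 0.0005, -0.053, 0, 0.01],
    [0.0005, 0.0005, -0.053, 0, 0.01],
    [0.0005, 0.0005, -0.053, 0, 0.01]
  ]
}}

```text
t: 6.7
eef_pos: [0.4626, 0.2577, 0.0445]
ee_rot: [-3.141, -0.002, 0.5]
force: [1.0, -0.8, 3.2]
width: 0.0149
gripper_force: 15.0
```

>>> {"method": "step_arm", "body": {
  "rows": [
    [0, 0, 0.03, 0, 0.01],
    [0, 0, 0.07, 0, 0.01],
    [0, 0, 0.093, 0, 0.01],
    [0.013, -0.04, 0.093, 0, 0.01],
    [0.027, -0.08, 0.093, 0, 0.01],
    [0.041, -0.123, 0.093, 0, 0.01],
    [0.055, -0.166, 0.093, 0, 0.01],
    [0.069, -0.208, 0.093, 0, 0.01],
    [0.079, -0.24, 0.093, 0, 0.01],
    [0.084, -0.2535, 0.093, 0, 0.01],
    [0.084, -0.2535, 0.093, 0, 0.01],
    [0.084, -0.2535, 0.093, 0, 0.01]
  ]
}}

```text
t: 7.9
eef_pos: [0.546, 0.004, 0.1366]
ee_rot: [-3.141, -0.0, 0.5]
force: [0.3, 0.4, -0.6]
width: 0.0148
gripper_force: 15.0
```

```bash
python3 - <<'E'
from h import *
d=grab('side')
c=lambda d,x,y,w,h,k:cv2.resize(d['color'][y:y+h,x:x+w],None,fx=k,fy=k,interpolation=cv2.INTER_CUBIC)
im=c(d,230,165,70,55,11)
f=lambda P:(proj(d,[P])-[229.6,164.6])[0]*11
p=arm.get_state()['eef_pos']
print(p,'foot',f(p-[0,0,.0345]))
for P in [(.5885,.0264),(.5552,.0362),(.5455,.003),(.5787,-.0068)]: print(f((*P,.064)))
print('cap',f((.5885,.0264,.093)))
cv2.imwrite('pics/g5.png',im)
E
```

```text
[0.54596905 0.00448541 0.13666533] foot [506.29991024 221.03000289]
[276.17248184 430.17464336]
[437.79530685 460.82635018]
[506.77828523 395.57864992]
[350.00846817 366.78329373]
cap [275.06160547 293.86577896]
```

View pics/g5.png

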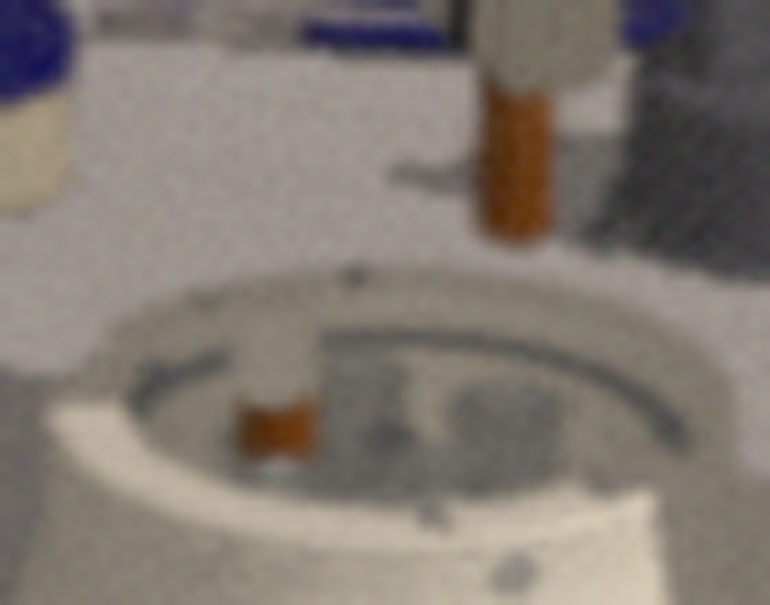

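Held vial is at x≈516, pocket tube centred at ≈506: about 2 mm too near −x. I correct and go down.

>>> {"method": "step_arm", "body": {
  "rows": [
    [0.002, 0, -0.02, 0, 0.01],
    [0.002, 0, -0.03, 0, 0.01],
    [0.002, 0, -0.036, 0, 0.01],
    [0.002, 0, -0.042, 0, 0.01],
    [0.002, 0, -0.048, 0, 0.01],
    [0.002, 0, -0.048, 0, 0.01]
  ]
}}

```text
t: 8.55
eef_pos: [0.5476, 0.0038, 0.0878]
ee_rot: [-3.141, 0.001, 0.5]
force: [-1.0, 0.4, -0.8]
width: 0.0147
gripper_force: 15.0
```

>>> {"method": "step_arm", "body": {
  "rows": [
    [0, 0, -0.006, 0, 0.01],
    [0, 0, -0.012, 0, 0.01],
    [0, 0, -0.0145, 0, 0.01],
    [0, 0, -0.0145, 0, 0.03],
    [0, 0, -0.0145, 0, 0.03],
    [0, 0, -0.0145, 0, 0.03],
    [0, 0, 0.03, 0, 0.03],
    [0, 0, 0.07, 0, 0.04],
    [0, 0, 0.08, 0, 0.05]
  ]
}}

```text
t: 9.45
eef_pos: [0.5508, 0.0043, 0.1735]
ee_rot: [3.139, -0.007, 0.501]
force: [0.0, -0.1, 0.0]
width: 0.0403
gripper_force: 0.0
```

```bash
python3 - <<'E'
from h import *
d=grab('side')
c=lambda d,x,y,w,h,k:cv2.resize(d['color'][y:y+h,x:x+w],None,fx=k,fy=k,interpolation=cv2.INTER_CUBIC)
f=lambda P:(proj(d,[P])-[229.6,164.6])[0]*7
for P in [(.5885,.0264),(.5455,.003)]: print(f((*P,.093)),f((*P,.074)))
cv2.imwrite('pics/g6.png',c(d,230,165,110,55,7))
print(arm.get_state()['eef_pos'])
E
```

```text
[175.03920348 187.0054957 ] [175.50457213 244.10804416]
[323.81347224 166.44248182] [322.94577966 222.58341439]
[0.55051679 0.00437694 0.17314119]
```

View pics/g6.png

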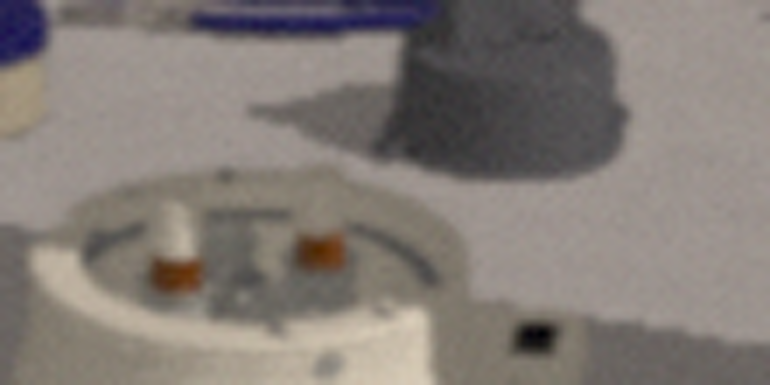

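Both vials are down (amber/cap boundaries match). Now the lid.

>>> {"method": "step_arm", "body": {
  "rows": [
    [-0.008, -0.04, 0, 0.01, 0.05],
    [-0.016, -0.085, 0, 0.02, 0.05],
    [-0.024, -0.13, 0, 0.03, 0.05],
    [-0.032, -0.175, 0, 0.05, 0.05],
    [-0.04, -0.22, 0, 0.063, 0.05],
    [-0.046, -0.26, -0.02, 0.063, 0.05],
    [-0.0465, -0.276, -0.05, 0.063, 0.05],
    [-0.0465, -0.276, -0.05, 0.063, 0.05],
    [-0.0465, -0.276, -0.05, 0.063, 0.05],
    [-0.0465, -0.276, -0.05, 0.063, 0.05]
  ]
}}

```text
t: 10.5
eef_pos: [0.5023, -0.2717, 0.1193]
ee_rot: [3.141, -0.001, 0.564]
force: [-0.7, -0.1, 0.1]
width: 0.05
gripper_force: 0.0
```

```bash
python3 - <<'E'
from h import *
d=grab('side')
c=lambda d,x,y,w,h,k:cv2.resize(d['color'][y:y+h,x:x+w],None,fx=k,fy=k,interpolation=cv2.INTER_CUBIC)
o=np.array([278.6,129.6]);f=lambda P:(proj(d,P)-o)*9
im=c(d,279,130,60,70,9)
C=np.array([.5022,-.2718]);a=np.linspace(0,6.29,80);y=.563
for r,z in((.0495,0),(.0495,.005),(.0435,.043)):
    cv2.polylines(im,[f(np.c_[C[0]+r*np.cos(a),C[1]+r*np.sin(a),0*a+z]).astype(int)],True,(0,0,255),1)
R=np.array([[np.cos(y),-np.sin(y)],[np.sin(y),np.cos(y)]])
q=(R@np.array([[.031,.031,-.031,-.031],[.008,-.008,-.008,.008]])).T+C
cv2.polylines(im,[f(np.c_[q,[.073]*4]).astype(int)],True,(0,255,0),1)
print(arm.get_state()['eef_pos'],arm.get_state()['ee_rot'])
cv2.imwrite('pics/l1.png',im)
E
```

```text
[ 0.50257725 -0.27154776  0.11958312] [ 3.14031919e+00 -1.16530839e-03  5.64480670e-01]
```

View pics/l1.png

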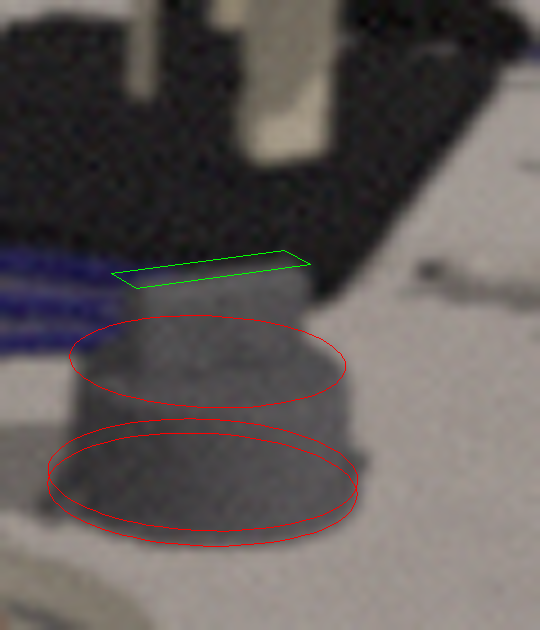

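Overlay matches the lid. Descend and grip.

>>> {"method": "step_arm", "body": {
  "rows": [
    [0, 0, -0.04, 0, 0.05],
    [0, 0, -0.065, 0, 0.05],
    [0, 0, -0.072, 0, 0.05],
    [0, 0, -0.072, 0, 0.05],
    [0, 0, -0.072, 0, 0.008],
    [0, 0, -0.072, 0, 0.008],
    [0, 0, -0.072, 0, 0.008],
    [0, 0, -0.072, 0, 0.008],
    [0, 0, -0.072, 0, 0.008]
  ],
  "newtons": 50
}}

```text
t: 11.45
eef_pos: [0.5018, -0.2722, 0.047]
ee_rot: [3.141, -0.001, 0.563]
force: [1.9, -0.2, 1.0]
width: 0.0153
gripper_force: 44.5
```

>>> {"method": "step_arm", "body": {
  "rows": [
    [0, 0, 0.04, 0, 0.008],
    [0, 0, 0.08, 0, 0.008],
    [0, 0, 0.118, 0, 0.008],
    [0.008, 0.035, 0.118, -0.08, 0.008],
    [0.017, 0.075, 0.118, -0.17, 0.008],
    [0.027, 0.12, 0.118, -0.27, 0.008],
    [0.037, 0.165, 0.118, -0.37, 0.008],
    [0.047, 0.21, 0.118, -0.48, 0.008],
    [0.057, 0.25, 0.118, -0.58, 0.008],
    [0.064, 0.28, 0.118, -0.65, 0.008],
    [0.0655, 0.287, 0.118, -0.66, 0.008],
    [0.0655, 0.287, 0.118, -0.66, 0.008],
    [0.0655, 0.287, 0.118, -0.66, 0.008]
  ]
}}

```text
t: 12.75
eef_pos: [0.5667, 0.0142, 0.1643]
ee_rot: [3.141, 0.001, -0.096]
force: [-0.4, 0.5, -0.8]
width: 0.0157
gripper_force: 50.0
```

```bash
python3 - <<'E'
from h import *
d=grab('side')
c=lambda d,x,y,w,h,k:cv2.resize(d['color'][y:y+h,x:x+w],None,fx=k,fy=k,interpolation=cv2.INTER_CUBIC)
o=np.array([214.6,109.6]);f=lambda P:(proj(d,P)-o)*6
im=c(d,215,110,110,100,6)
st=arm.get_state();p=st['eef_pos'];print(p,st['ee_rot'],st['width'],st['gripper_force'],st['force'],st['moment'])
a=np.linspace(0,6.29,80);C=p[:2]
for r,z in((.0495,0),(.0435,.043)):
    cv2.polylines(im,[f(np.c_[C[0]+r*np.cos(a),C[1]+r*np.sin(a),0*a+z+p[2]-.047]).astype(int)],True,(0,0,255),1)
y=-.097
for s in(1,-1): 
  cv2.circle(im,tuple(f([[C[0]+s*.0585*np.cos(y),C[1]+s*.0585*np.sin(y),p[2]-.047+.003]])[0].astype(int)),3,(0,255,0),-1)
  for w in (-.227,0,.227): cv2.circle(im,tuple(f([[.5672+s*.06*np.cos(y+w),.0147+s*.06*np.sin(y+w),.07]])[0].astype(int)),2,(255,0,0),-1)
cv2.imwrite('pics/l2.png',im)
E
```

```text
[0.56668488 0.01389403 0.16441727] [ 3.14140052e+00  5.29472330e-04 -9.68091493e-02] 0.015475941131155774 49.99933362007141 [-0.27492746 -0.01930627 -1.64375097] [-0.05193238 -0.04930742 -0.01682231]
```

View pics/l2.png

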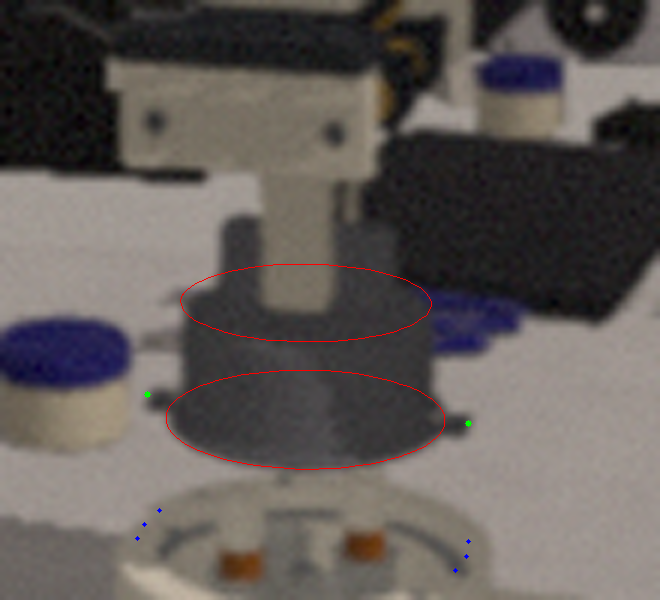

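Lid hangs level, ears pointing at the gaps. Lower.

>>> {"method": "step_arm", "body": {
  "rows": [
    [0.0005, 0.0005, -0.025, 0, 0.008],
    [0.0005, 0.0005, -0.038, 0, 0.008],
    [0.0005, 0.0005, -0.045, 0, 0.008],
    [0.0005, 0.0005, -0.05, 0, 0.008],
    [0.0005, 0.0005, -0.054, 0, 0.008],
    [0.0005, 0.0005, -0.054, 0, 0.008]
  ]
}}

```text
t: 13.4
eef_pos: [0.5676, 0.0152, 0.1104]
ee_rot: [3.141, 0.0, -0.097]
force: [0.1, 0.6, -1.2]
width: 0.0157
gripper_force: 50.0
```

>>> {"method": "step_arm", "body": {
  "rows": [
    [0, 0, -0.003, 0, 0.008],
    [0, 0, -0.005, 0, 0.008],
    [0, 0, -0.006, 0, 0.008],
    [0, 0, -0.006, 0, 0.008],
    [0, 0, -0.006, 0, 0.008]
  ]
}}

```text
t: 13.9
eef_pos: [0.5677, 0.0154, 0.1049]
ee_rot: [-3.141, -0.0, -0.097]
force: [-2.3, 1.5, 2.9]
width: 0.0156
gripper_force: 50.0
```

Contact at the expected height: the lid is home. Turn clockwise, first part.

>>> {"method": "step_arm", "body": {
  "rows": [
    [0, 0, -0.0005, 0, 0.008],
    [0, 0, -0.0005, -0.06, 0.008],
    [0, 0, -0.0005, -0.12, 0.008],
    [0, 0, -0.0005, -0.18, 0.008],
    [0, 0, -0.0005, -0.24, 0.008],
    [0, 0, -0.0005, -0.3, 0.008],
    [0, 0, -0.0005, -0.3, 0.008]
  ],
  "newtons": 55
}}

```text
t: 14.6
eef_pos: [0.5686, 0.0156, 0.1049]
ee_rot: [-3.141, -0.002, -0.397]
force: [0.2, -0.1, 5.0]
width: 0.0161
gripper_force: 55.0
```

```bash
python3 -c "
from h import *
s=arm.get_state();print(s['moment'],s['force'],s['ee_rot'],s['eef_pos'])"
```

```text
[ 0.24783296  0.16870935 -0.0199175 ] [ 0.21488375 -0.14658695  5.01655589] [-3.14059879e+00 -1.75346045e-03 -3.97004945e-01] [0.56857856 0.0155752  0.10489625]
```

Moment about z is suspiciously small; I look.

```bash
python3 - <<'E'
from h import *
d=grab('side')
c=lambda d,x,y,w,h,k:cv2.resize(d['color'][y:y+h,x:x+w],None,fx=k,fy=k,interpolation=cv2.INTER_CUBIC)
o=np.array([219.6,139.6]);f=lambda P:(proj(d,P)-o)*7
im=c(d,220,140,100,85,7); C=np.array([.5677,.0152]);a=np.linspace(0,6.29,80)
cv2.polylines(im,[f(np.c_[C[0]+.0435*np.cos(a),C[1]+.0435*np.sin(a),0*a+.101]).astype(int)],True,(0,0,255),1)
for y,col in((-.097,(255,0,0)),(-.397,(0,255,0))):
  R=np.array([[np.cos(y),-np.sin(y)],[np.sin(y),np.cos(y)]])
  q=(R@np.array([[.031,.031,-.031,-.031],[.008,-.008,-.008,.008]])).T+C
  cv2.polylines(im,[f(np.c_[q,[.131]*4]).astype(int)],True,col,1)
s=arm.get_state();print(s['moment'],s['joint_efforts'],s['q'])
cv2.imwrite('pics/l3.png',im)
E
```

```text
[0.25249956 0.19813714 0.01066138] [ -0.42598726 -45.19125938  22.33567536   5.13585046   0.18627699
  -0.32500628] [ 3.71685754e-01  2.93947325e-01 -3.86724313e-01  5.43666544e-04
 -8.88143999e-01  8.03546687e-01]
```

View pics/l3.png

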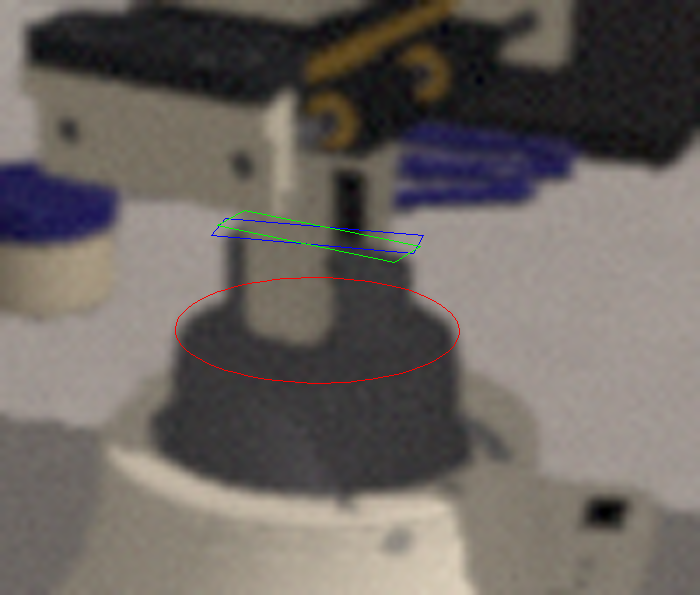

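Joint-6 torque (−0.33 N m) shows the spring load, and the bar follows the turn. Continue to the half-turn.

>>> {"method": "step_arm", "body": {
  "rows": [
    [-0.0005, 0, 0, -0.06, 0.008],
    [-0.0005, 0, 0, -0.12, 0.008],
    [-0.0005, 0, 0, -0.18, 0.008],
    [-0.0005, 0, 0, -0.24, 0.008],
    [-0.0005, 0, 0, -0.29, 0.008],
    [-0.0005, 0, 0, -0.335, 0.008],
    [-0.0005, 0, 0, -0.335, 0.008],
    [-0.0005, 0, 0, -0.335, 0.008],
    [-0.0005, 0, 0, -0.335, 0.008],
    [-0.0005, 0, 0, -0.335, 0.008]
  ]
}}

```text
t: 15.65
eef_pos: [0.5684, 0.0155, 0.1049]
ee_rot: [-3.14, -0.002, -0.729]
force: [1.2, 0.1, 4.9]
width: 0.0155
gripper_force: 55.0
```

```bash
python3 - <<'E'
from h import *
d=grab('side')
c=lambda d,x,y,w,h,k:cv2.resize(d['color'][y:y+h,x:x+w],None,fx=k,fy=k,interpolation=cv2.INTER_CUBIC)
o=np.array([229.6,159.6]);f=lambda P:(proj(d,P)-o)*9
im=c(d,230,160,80,66,9); C=np.array([.5677,.0152])
for y,col in((-.633,(255,0,0)),(-.733,(0,255,0)),(-.397,(0,0,255))):
  R=np.array([[np.cos(y),-np.sin(y)],[np.sin(y),np.cos(y)]])
  q=(R@np.array([[.031,.031,-.031,-.031],[.008,-.008,-.008,.008]])).T+C
  cv2.polylines(im,[f(np.c_[q,[.131]*4]).astype(int)],True,col,1)
s=arm.get_state();print(s['moment'],s['force'],s['joint_efforts'],s['ee_rot'],s['eef_pos'],s['width'])
cv2.imwrite('pics/l4.png',im)
E
```

```text
[ 0.08210548 -0.47146543  0.04638522] [1.16032776 0.32566665 5.24235161] [ -0.20086841 -45.14121652  21.383214     4.59750608  -0.39529547
  -0.08452779] [-3.13965258e+00 -1.64001939e-03 -7.28784097e-01] [0.56838037 0.01555082 0.10490402] 0.01584619749333046
```

View pics/l4.png

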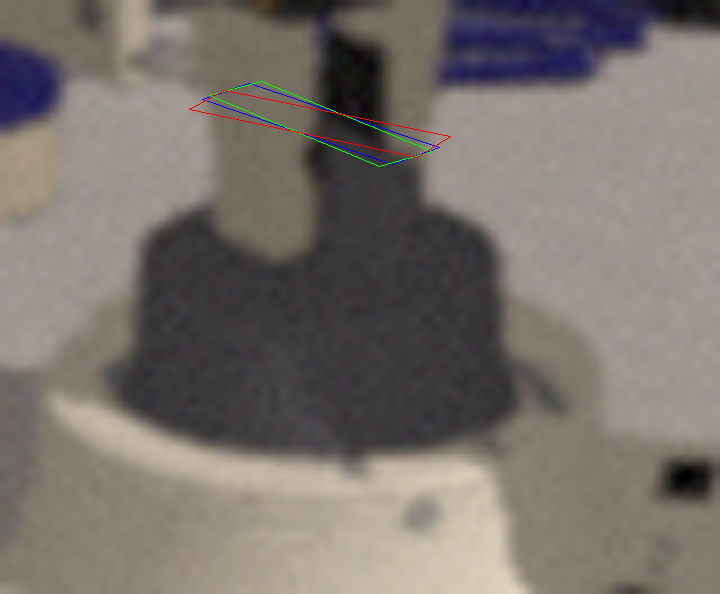

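I've now viewed 13 pictures, over the 10 allowed, so I'll view no more. I check the bar's angle numerically.

```bash
python3 - <<'E'
from h import *
d=pickle.load(open('side.pkl','rb'));C=np.array([.5677,.0152]);g=cv2.cvtColor(d['color'],cv2.COLOR_BGR2GRAY).astype(float)
for z in(.107,.111,.115):
  for y in(-.397,-.5,-.6,-.7,-.8,-.9):
    R=np.array([[np.cos(y),-np.sin(y)],[np.sin(y),np.cos(y)]])
    q=(R@np.array([[.031,.031,-.031,-.031],[.008,-.008,-.008,.008]])).T+C
    e=proj(d,np.c_[q,[z]*4]);i=e[:,0].argmax();print(z,y,np.round(e[i],1),end=' ')
  r=int(round(e[i][1]));print('\nrow',r,np.round(g[r-1:r+2,268:284].mean(0)).astype(int))
s=[arm.get_state() for _ in range(3)];print([x['moment'] for x in s])
E
```

```text
0.107 -0.397 [279.5 185.5] 0.107 -0.5 [279. 186.] 0.107 -0.6 [278.4 186.5] 0.107 -0.7 [277.7 187. ] 0.107 -0.8 [276.8 187.4] 0.107 -0.9 [275.8 187.9] 
row 188 [56 54 57 57 59 60 57 55 56 56 54 52 57 52 55 50]
0.111 -0.397 [279.5 183.7] 0.111 -0.5 [279.1 184.2] 0.111 -0.6 [278.5 184.7] 0.111 -0.7 [277.7 185.2] 0.111 -0.8 [276.9 185.7] 0.111 -0.9 [275.9 186.1] 
row 186 [57 57 58 56 58 58 59 53 53 55 55 55 51 56 58 72]
0.115 -0.397 [279.6 181.9] 0.115 -0.5 [279.1 182.5] 0.115 -0.6 [278.5 183. ] 0.115 -0.7 [277.8 183.4] 0.115 -0.8 [276.9 183.9] 0.115 -0.9 [275.9 184.3] 
row 184 [ 56  56  57  56  60  58  58  56  52  60  60  69  78  95 109 127]
[array([ 0.08210548, -0.47146543,  0.04638522]), array([ 0.08210548, -0.47146543,  0.04638522]), array([ 0.08210548, -0.47146543,  0.04638522])]
```

```bash
python3 -c "
from h import *
print(arm.job_done())"
```

```text
the job is handed in; nothing more can be done
None
```

I handed the job in at about 16 s with both vials down in opposite pockets and the gripper still holding the lid, turned about 36° clockwise. The ring angle was never read directly, the wrist moment about the vertical read lower than the spring should give, and no verdict came back. I also viewed 13 pictures, over the limit of 10.

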